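# Clip the tube holder to the bath wall and load two samples

### The job

Two samples are due for incubation. Squeeze the tails of the blue clip-on tube holder and clip it upright on the near long wall of the clear bath tank, around the middle of that wall, pushed down fully so the rim meets the clip's seat, with its two blue cups hanging inside the tank. Then move the two red-capped tubes, upright, from the rack at the front of the bench into the holder's two cups, fully down, one in each, and leave the other tubes in the rack and everything else as it stands.

Things in the scene. Friction and masses are not known exactly. Their poses are not given: they have to be found in the camera images.
- bath_tank: clear plastic open tank of an immersion bath, fixed, empty; 150 mm (x) by 200 mm (y), 140 mm high, walls 5 mm. Origin: centre of its underside; x points away from the robot, z up. A white circulator head stands on its far wall, left of the middle (x 44 to 150, y -4 to 80 mm, up to z = 263 mm), with a steel shroud inside the tank below it
- near_rim (a point): mid-length of the near long wall's top edge, in the middle of the 5 mm wall thickness, 140 mm above the bench; axes as bath_tank: x across the wall into the tank, y along the wall
- tube_holder: clip-on tube holder, 109 mm tall, about 175 g, standing on the bench, clip towards the robot. Two blue cups, 25 mm wide, 50 mm high, on a blue flange (92 mm wide in y); on its -x side a steel back plate, face at x = -24 mm, and above it a sprung clip with two black tails to squeeze. Origin: on the underside, 6 mm from the line through the cups; x points from clip to cups, z up
- holder_lever (a joint): hinge of the sprung clip (axis along tube_holder's y at x = -38, z = 70 mm): 0 with the empty jaws shut, 0.35 rad fully squeezed open (its stop), about 0.11 rad when clamped on the 5 mm wall; the spring shuts it and clamps the wall with about 6 N
- holder_seat (a point): point of tube_holder at x = -26.5, y = 0, z = 56 mm, on the underside of the clip's seat (x -24 to -44 mm), which comes to rest on the rim: when clipped home this point lies at the rim's height in the middle of the wall thickness
- holder_tails (a point): point of tube_holder at x = -37, y = 0, z = 94 mm, midway between the squeezed tails. Fixed tail upright, outer face at x = -20 mm; hinged tail on its -x side, leaning out at rest (47 mm over the tops). Squeezed together along x (5 N rising to about 12 N) they end parallel, 34 mm over the outer faces. Both are 30 mm wide in y and reach from z = 72 to 110 mm
- holder_jaw (a point): point of tube_holder at x = -31.5, y = 0, z = 26 mm: middle of the open mouth between back plate (x = -24 mm) and the jaw pad (at x = -39 mm, z about 20 to 35 mm, when fully squeezed; it touches the back plate when let go empty). The tank wall enters this 15 mm gap from below
- pocket_left (a point): centre of the mouth of one cup (tube pocket), at x = 6, y = 27, z = 50 mm of tube_holder; bore 16.5 mm in diameter, a little wider in its top 4 mm, 42 mm deep, floor at z = 8 mm of tube_holder; a seated tube stands 46 mm out of it
- pocket_right (a point): centre of the mouth of the other cup, at x = 6, y = -27, z = 50 mm of tube_holder; same bore
- tube_rack: blue wire-grid tube rack, loose, 350 g, 59 mm (x) by 154 mm (y), 62 mm high; end plates 62 mm high, grid at 50 to 54 mm. Origin: centre of its underside. Its four corner pockets, with a tube in each, are at x = +-17 mm, y = +-45 mm; pockets about 14 mm wide
- red_tube_a: glass sample tube with a red cap, 88 mm tall: tube 12.4 mm in diameter, cap 15.8 mm in diameter from 74 to 88 mm; about 15 g. Starts upright in one of the four corner pockets of tube_rack, its bottom 28 mm above the bench, so its top is at z = 116 mm. Origin: centre of its bottom, z up along the tube
- red_tube_b: glass sample tube with a red cap, 88 mm tall: tube 12.4 mm in diameter, cap 15.8 mm in diameter from 74 to 88 mm; about 15 g. Starts upright in one of the four corner pockets of tube_rack, its bottom 28 mm above the bench, so its top is at z = 116 mm. Origin: centre of its bottom, z up along the tube; same as red_tube_a
- green_tube: glass sample tube with a green cap, 88 mm tall: tube 12.4 mm in diameter, cap 15.8 mm in diameter from 74 to 88 mm; about 15 g. Starts upright in one of the four corner pockets of tube_rack, its bottom 28 mm above the bench, so its top is at z = 116 mm. Origin: centre of its bottom, z up along the tube; stays in the rack
- purple_tube: glass sample tube with a purple cap, 88 mm tall: tube 12.4 mm in diameter, cap 15.8 mm in diameter from 74 to 88 mm; about 15 g. Starts upright in one of the four corner pockets of tube_rack, its bottom 28 mm above the bench, so its top is at z = 116 mm. Origin: centre of its bottom, z up along the tube; stays in the rack
- centrifuge: large bench centrifuge behind the work, fixed; its white hood overhangs: front at x = 570 mm of the world, y -236 to 195 mm, from z = 163 to 366 mm. Keep the gripper in front of it when crossing from side to side. Origin: under its middle
- timer: white bench timer, 58 x 70 x 20 mm, lying at the left of the tank; bystander, origin under its centre
- stock_bottle: white bottle with black cap, 60 mm in diameter, 128 mm tall, left of the tank; bystander, origin under its centre
- beaker: glass beaker, 65 mm in diameter, 87 mm tall, left of the bottle; bystander, origin under its centre
- marker: black-and-white marker pen, 135 mm long, lying behind the rack, right of the centrifuge; bystander, origin under its centre

How it is judged:
By the outcome, as a careful person would: the job done as asked, in the order asked, and still so for the second after the job is handed in, with the robot touching nothing.
It also fails if it takes over 72 s, if anything falls off the work surface, if the arm or the gripper's body presses on something with over 40 N, if the wrist force passes 120 N, or if a joint passes its speed limit or range.

### The arm

A 6-joint arm with a two-finger parallel gripper is mounted at the origin on a cart in front of the work surface, level with it; the furniture and walls round the work are solid. World frame = base frame: x ahead of the robot, y to its left, z up, the work surface at z = 0. Lengths are in m, angles in degrees, forces in N, time in s.
With the tool pointing down it reaches from about 0.375 to 0.9 m from the base axis. Payload 3.1 kg.
Tool frame: the origin (TCP) lies on the centre line of the jaws, within the pads' length; the fingertips stand 8 mm ahead of it and the grasp point (between the pads) lies 11 mm behind it; z points along the fingers, y is the line along which they close (so a half turn about z gives the same grasp; the last joint's range is limited). The gripper opens to 87 mm and grips with 3 to 60 N. Pads are 19 mm wide; open, the fingers measure 117 mm over their backs; the gripper's body (75 mm by 190 mm) begins 51 mm behind the grasp point.
Start: joints at [62.252, 30.224, 82.088, -0, 67.689, -10.227], TCP at [0.188, 0.596, 0.231] pointing down, gripper open.
Joint ranges: [-176.69, 176.69], [-43.24, 126.21], [12.49, 139.97], [-82, 262], [0, 151.66], [-163.58, 163.58]. Speed limits (degrees/s): [159.86, 159.86, 180, 180, 180, 180].

### API

Orientations are given as a 3x3 rotation matrix whose columns are the frame's x, y, z axes.
In Python, from rig import * gives the robot as it stands.
- The arm moves only by the tool step_arm, never from a script. Its argument "targets" is a list of rows, each a list of 5 numbers: the opening, from -1 (shut) to 1 (fully open), then the shift along the world's x, y, z normalised to -1 to 1, where 1 is 0.25 m, then the turn about the world's z normalised to -1 to 1, where 1 is 180 degrees. In form: [[fingers, x, y, z, turn], ...]. A call has 1 to 20 rows; each row is the pose to reach, as a shift and turn from the pose commanded when the call began, turning the shorter way round; what a row does not reach only later rows make up. A row lasts 1/10 s, in which the tool goes at most 50 mm and 8.59 degrees, less where a joint would pass 70% of its speed; a pose out of reach is approached as far as the arm can. A call with a number of a shift or a turn outside -1 to 1 is refused whole. A call with a gripper value outside its range is refused whole. The fingers move at their own pace and stop on an object; the grip force is fixed at half the most. Time passes only in rows, so rows that repeat a pose let the fingers close. It gives the time, the measured TCP pose, the force, the opening and the grip force at its end, in the units of the state.
- read_state(): the state, without advancing time (a new reading comes with each control period).
- capture(name): name is "scene" or "top" or "wrist"; returns a dict with "color" (420x560x3 uint8, red, green, blue), "mtx" (3x3 intrinsics, pixels), "pose" (4x4, takes a point from camera to world coordinates). Camera axes: x right, y down, z forward; pixel columns grow to the right and rows downward; lengths in m; the calibration is good to about 2 mm. A picture is of the moment at which its call begins. There is no depth.
- hand_in(): hands the job in; it is judged then, once.
The state is a dict: "time_s": time; "joint_positions": joint angles; "qvel": joint speeds; "tau": joint torques, N m; "position": TCP position; "tcp_rot": TCP orientation; "force": force on the tool from outside, world axes, zero at the start; "moment": the same for the moment, N m; "opening": opening from 0.0 (shut) to 1.0 (fully open); "grasp_force": force on a finger pad.
Only numpy, scipy, OpenCV 4.12 (cv2) and the standard library are available. Lean on these libraries where they do the work, as an engineer would, in place of code of your own. Each camera call takes 0.05 s, during which the arm holds its last target. There are 200 camera calls.

## Working session

There is one attempt and no reset: what is moved stays moved. The work goes in short steps, Python scripts to look and compute and a tool call to move; the robot and the scene stay as the last step left them, time stands still between calls to the robot, and variables do not carry over. Pictures are saved under pics/ and viewed, at most 10 in all, crops included, and the job is handed in when it is done.

Besides the shell and the picture viewer there is one more tool, called after "Emit:" by a JSON object that holds its "op" and its "data", one argument or row to a line. step_arm: Moves the arm, as the interface text tells. Scaled input: -1 to 1 covers 0.25 m each way for a shift and 180 degrees each way for a turn. Its arguments: {"type":"object","properties":{"targets":{"type":"array","items":{"type":"array","items":{"type":"number"}}}},"required":["targets"]}

```bash
mkdir -p pics; ls; python3 - <<'E'
from rig import *
import cv2,numpy as np
s=read_state(); print({k:np.round(v,3).tolist() for k,v in s.items()})
for n in ["scene","top"]:
    c=capture(n); np.savez(f"pics/{n}0.npz",**c); cv2.imwrite(f"pics/{n}0.png",c["color"][:,:,::-1]); print(n,c["mtx"].round(1).tolist(),c["pose"].round(3).tolist())
E
```

```text
pics
{'time_s': 0.0, 'joint_positions': [62.253, 30.279, 82.156, 0.001, 67.688, -10.226], 'qvel': [-0.11, 0.056, -0.077, -0.006, 0.047, -0.079], 'tau': [-0.003, -44.005, -17.659, 0.063, 0.058, -0.0], 'position': [0.188, 0.595, 0.23], 'tcp_rot': [[-0.954, 0.301, -0.001], [0.301, 0.954, -0.002], [0.0, -0.002, -1.0]], 'force': [0.007, 0.025, -0.487], 'moment': [-0.051, -0.052, 0.0], 'grasp_force': 0.0, 'opening': 0.999}
scene [[406.6, 0.0, 282.0], [0.0, 406.6, 204.8], [0.0, 0.0, 1.0]] [[0.586, -0.464, 0.664, -0.156], [-0.81, -0.311, 0.497, -0.418], [-0.024, -0.829, -0.558, 0.758], [0.0, 0.0, 0.0, 1.0]]
top [[432.8, 0.0, 282.1], [0.0, 432.8, 210.6], [0.0, 0.0, 1.0]] [[0.025, -0.992, 0.124, 0.42], [-1.0, -0.026, -0.005, 0.157], [0.008, -0.124, -0.992, 1.448], [0.0, 0.0, 0.0, 1.0]]
```

View pics/scene0.png

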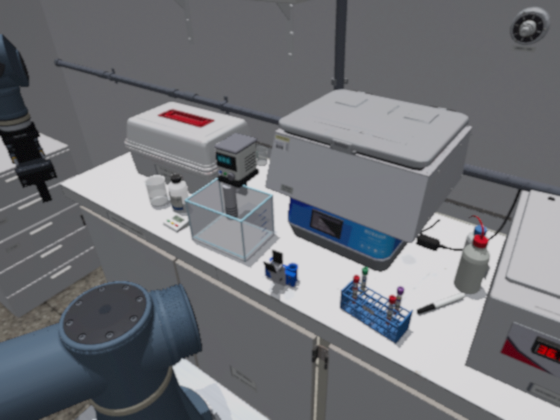

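View pics/top0.png

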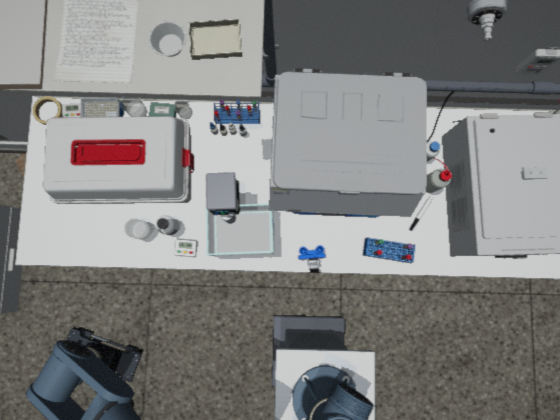

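The scene shows the tank (px 190-272, 180-250), the holder right of it (282,270) and the rack (375,305), with red caps at (356,281) and (392,300). In the top view the tank spans (207-274, 206-256), the holder is at (312,256) and the rack at (390,250). I'll zoom in next.

```bash
cat > h.py <<'E'
import numpy as np,cv2
def load(n): 
    return dict(np.load(f"pics/{n}.npz"))
def cast(c,uv,z):
    uv=np.atleast_2d(np.array(uv,float)); d=np.c_[uv,np.ones(len(uv))]@np.linalg.inv(c["mtx"]).T@c["pose"][:3,:3].T
    o=c["pose"][:3,3]; return o+d*((z-o[2])/d[:,2])[:,None]
def proj(c,P):
    P=np.atleast_2d(np.array(P,float)); q=(P-c["pose"][:3,3])@c["pose"][:3,:3]@c["mtx"].T; return q[:,:2]/q[:,2:]
def blobs(c,lo,hi,amin,roi):
    x0,x1,y0,y1=roi; hsv=cv2.cvtColor(c["color"],cv2.COLOR_RGB2HSV)
    m=cv2.inRange(hsv,np.array(lo),np.array(hi)); k=np.zeros_like(m);k[y0:y1,x0:x1]=m[y0:y1,x0:x1]
    n,_,st,ce=cv2.connectedComponentsWithStats(k); return [(ce[i].round(2).tolist(),st[i].tolist()) for i in range(1,n) if st[i,4]>=amin]
E
python3 - <<'E'
from h import *
t=load("top0");s=load("scene0")
a=cv2.resize(t["color"][195:270,200:420],(800,273),interpolation=cv2.INTER_CUBIC)
b=cv2.resize(s["color"][230:340,230:420],(518,300),interpolation=cv2.INTER_CUBIC)
o=np.zeros((590,800,3),np.uint8);o[:273]=a;o[280:580,:518]=b
cv2.imwrite("pics/z0.png",o[:,:,::-1])
for nm,c,roi in(("top",t,(360,420,230,265)),("scene",s,(335,420,260,335))):
  for col,lo,hi in(("red",(0,150,90),(6,255,255)),("red2",(172,150,90),(180,255,255)),("green",(60,80,40),(95,255,255)),("pur",(125,60,40),(165,255,255))):
    for ce,st in blobs(c,lo,hi,4,roi): print(nm,col,ce,st,cast(c,ce,.116 if nm=="top" else .109).round(4).tolist())
for nm,c,roi in(("top",t,(280,340,235,280)),("top",t,(360,420,230,265)),("scene",s,(255,310,240,300))):
    for ce,st in blobs(c,(105,150,50),(125,255,255),15,roi): print(nm,"blue",ce,st,cast(c,ce,.05).round(4).tolist())
E
```

```text
top red2 [378.65, 252.0] [377, 250, 5, 5, 17] [[0.4662, -0.1485, 0.116]]
top red2 [408.12, 256.59] [406, 255, 5, 4, 17] [[0.4545, -0.239, 0.116]]
top green [380.5, 241.5] [378, 240, 6, 4, 20] [[0.4985, -0.1543, 0.116]]
top pur [409.6, 245.9] [407, 244, 6, 5, 20] [[0.4873, -0.2439, 0.116]]
top pur [410.4, 257.8] [409, 256, 3, 4, 5] [[0.4509, -0.246, 0.116]]
scene red2 [356.24, 278.29] [354, 276, 5, 5, 17] [[0.4701, -0.1514, 0.109]]
scene red2 [392.21, 298.29] [390, 296, 6, 5, 24] [[0.4595, -0.2412, 0.109]]
scene green [364.94, 270.32] [363, 267, 5, 8, 31] [[0.5044, -0.1558, 0.109]]
scene pur [400.0, 290.29] [398, 287, 6, 8, 35] [[0.4905, -0.2457, 0.109]]
scene pur [397.5, 300.0] [396, 300, 4, 1, 4] [[0.4612, -0.2523, 0.109]]
top blue [311.58, 252.89] [299, 246, 26, 13, 235] [[0.4601, 0.0525, 0.05]]
top blue [366.4, 245.67] [364, 239, 8, 16, 42] [[0.4878, -0.1241, 0.05]]
scene blue [290.49, 273.79] [285, 264, 12, 22, 203] [[0.449, 0.0144, 0.05]]
```

View pics/z0.png

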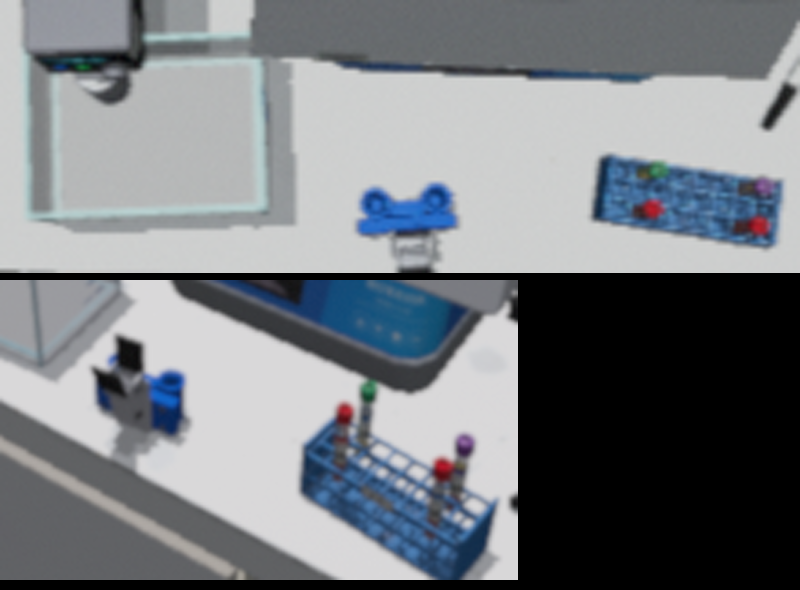

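The zoom shows cups at top px (303.7,250) and (320.2,248.4), and the near rim running from (208,254.4) to (273,252.2). The red tubes are the two near-side ones in the rack.

```bash
python3 - <<'E'
from h import *
t=load("top0")
a=cast(t,[(303.7,250),(320.2,248.4)],.05); d=a[0]-a[1]
print("cups",a.round(4).tolist(),np.linalg.norm(d),np.degrees(np.arctan2(-d[0],d[1])))
r=cast(t,[(208.2,254.4),(272.9,252.2)],.14); d=r[0]-r[1]
print("rim",r.round(4).tolist(),np.linalg.norm(d),np.degrees(np.arctan2(-d[0],d[1])))
s=load("scene0"); print(proj(s,a),proj(s,r))
E
```

```text
cups [[0.4687, 0.078, 0.05], [0.4752, 0.0249, 0.05]] 0.05346738094741585 6.974109473275135
rim [[0.4451, 0.3697, 0.14], [0.4566, 0.1757, 0.14]] 0.19439482389461374 3.398272021977229
[[274.75117497 259.74244462]
 [292.97928038 266.21987228]] [[184.96416385 200.63802842]
 [240.38836013 221.66133634]]
```

Emit:
{"op": "step_arm", "data": {
  "targets": [
    [1, 0.6, -1, 0.4, -0.2],
    [1, 0.6, -1, 0.4, -0.2],
    [1, 0.6, -1, 0.4, -0.2],
    [1, 0.6, -1, 0.4, -0.2],
    [1, 0.6, -1, 0.4, -0.2],
    [1, 0.6, -1, 0.4, -0.2],
    [1, 0.6, -1, 0.4, -0.2],
    [1, 0.6, -1, 0.4, -0.2],
    [1, 0.6, -1, 0.4, -0.2],
    [1, 0.6, -1, 0.4, -0.2]
  ]
}}

```text
time_s: 1.1
position: [0.3369, 0.3468, 0.3297]
tcp_rot: [[-0.596, 0.803, -0.002], [0.803, 0.596, -0.001], [0.001, -0.002, -1.0]]
force: [0.4, 0.4, 0.4]
opening: 0.997
grasp_force: 0.0
```

Emit:
{"op": "step_arm", "data": {
  "targets": [
    [1, 0.24, -0.4, 0, -0.164],
    [1, 0.24, -0.4, 0, -0.164],
    [1, 0.24, -0.4, 0, -0.164],
    [1, 0.24, -0.4, 0, -0.164],
    [1, 0.24, -0.4, 0, -0.164],
    [1, 0.24, -0.4, 0, -0.164],
    [1, 0.24, -0.4, 0, -0.164],
    [1, 0.24, -0.4, 0, -0.164]
  ]
}}

```text
time_s: 1.9
position: [0.3977, 0.2467, 0.3304]
tcp_rot: [[-0.123, 0.992, -0.0], [0.992, 0.123, -0.0], [-0.0, -0.0, -1.0]]
force: [0.1, 0.0, -0.9]
opening: 0.999
grasp_force: 0.0
```

```bash
cat > snap.py <<'E'
import sys
from rig import *
import cv2,numpy as np
for a in sys.argv[1:]:
    n=a.rstrip("0123456789"); c=capture(n); np.savez(f"pics/{a}.npz",**c); cv2.imwrite(f"pics/{a}.png",c["color"][:,:,::-1])
    if n=="wrist": print(c["mtx"].round(1).tolist(),c["pose"].round(3).tolist())
s=read_state(); print({k:np.round(s[k],4).tolist() for k in("time_s","position","tcp_rot","force","opening","grasp_force")})
E
python3 snap.py wrist1
```

```text
[[321.0, 0.0, 277.3], [0.0, 321.0, 211.6], [0.0, 0.0, 1.0]] [[0.992, 0.118, 0.036, 0.388], [0.123, -0.95, -0.288, 0.326], [0.0, 0.29, -0.957, 0.485], [0.0, 0.0, 0.0, 1.0]]
{'time_s': 1.95, 'position': [0.3977, 0.2466, 0.3305], 'tcp_rot': [[-0.123, 0.9924, -0.0002], [0.9924, 0.123, -0.0], [-0.0, -0.0002, -1.0]], 'force': [0.6748, -0.5842, -0.0272], 'opening': 0.9978, 'grasp_force': 0.0}
```

View pics/wrist1.png

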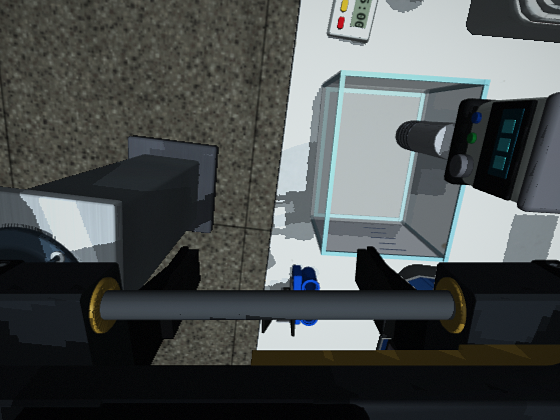

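The wrist view shows the near rim as a cyan strip from about (341,73) to (324,254). The holder is half hidden behind the hand at (300,300). I'll fit the rim line, then move to see the holder.

```bash
cat > rim.py <<'E'
from h import *
c=load("wrist1"); hsv=cv2.cvtColor(c["color"],cv2.COLOR_RGB2HSV)
m=cv2.inRange(hsv,(80,40,120),(100,255,255))
P=[]
for v in range(85,245,4):
    x0=341+(v-73)*(324-341)/181
    u=[k for k in range(int(x0)-9,int(x0)+10) if m[v,k]]
    if u: P.append((np.mean([min(u),max(u)]),v,max(u)-min(u)+1))
P=np.array(P); print(P[::6].round(1).tolist())
W=cast(c,P[:,:2],.14); vx,vy,x0,y0=cv2.fitLine(W[:,:2].astype(np.float32),cv2.DIST_HUBER,0,.01,.01).ravel()
print("line at y=.27: x",x0+(.27-y0)*vx/vy,"yaw",np.degrees(np.arctan2(-vx/vy,1)))
print("ends",cast(c,[(341,73),(324,254)],.14).round(4).tolist())
E
python3 rim.py
```

```text
[[341.5, 85.0, 6.0], [338.5, 109.0, 6.0], [336.0, 133.0, 5.0], [333.0, 157.0, 5.0], [330.5, 181.0, 6.0], [328.0, 205.0, 5.0], [326.0, 229.0, 5.0]]
line at y=.27: x 0.45456704 yaw 3.7754385
ends [[0.4465, 0.3725, 0.14], [0.462, 0.1774, 0.14]]
```

Emit:
{"op": "step_arm", "data": {
  "targets": [
    [1, 0.12, -0.96, 0, 0],
    [1, 0.12, -0.96, 0, 0],
    [1, 0.12, -0.96, 0, 0],
    [1, 0.12, -0.96, 0, 0],
    [1, 0.12, -0.96, 0, 0],
    [1, 0.12, -0.96, 0, 0],
    [1, 0.12, -0.96, 0, 0],
    [1, 0.12, -0.96, 0, 0]
  ]
}}

```text
time_s: 2.75
position: [0.4277, 0.007, 0.3305]
tcp_rot: [[-0.122, 0.992, -0.0], [0.992, 0.122, 0.001], [0.001, -0.0, -1.0]]
force: [-0.7, -0.5, -0.0]
opening: 0.997
grasp_force: 0.0
```

```bash
python3 snap.py wrist2
```

```text
[[321.0, 0.0, 277.3], [0.0, 321.0, 211.6], [0.0, 0.0, 1.0]] [[0.992, 0.117, 0.035, 0.419], [0.122, -0.95, -0.287, 0.086], [0.0, 0.289, -0.957, 0.485], [0.0, 0.0, 0.0, 1.0]]
{'time_s': 2.8, 'position': [0.4277, 0.0073, 0.3305], 'tcp_rot': [[-0.1233, 0.9924, -0.0004], [0.9924, 0.1233, 0.0005], [0.0006, -0.0003, -1.0]], 'force': [-0.8458, -0.1572, 0.2182], 'opening': 1.001, 'grasp_force': 0.0}
```

View pics/wrist2.png

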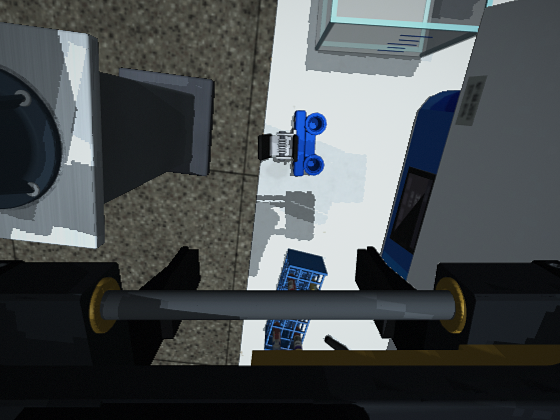

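The holder is clearly visible, with cup mouths at (316,123) and (313,165), the hinged tail at (264,147) and the fixed tail at (296,143).

```bash
python3 - <<'E'
from h import *
c=load("wrist2")
g=cv2.cvtColor(c["color"],cv2.COLOR_RGB2GRAY)
hsv=cv2.cvtColor(c["color"],cv2.COLOR_RGB2HSV)
m=cv2.inRange(hsv,(100,120,30),(130,255,255)); 
for (u,v) in((316,123),(313,165)):
    p=m[v-12:v+13,u-3:u+16]; ys,xs=np.nonzero(p); print("right edge",xs.max()+u-3, "rows",ys.min()+v-12,ys.max()+v-12)
cr=cv2.HoughCircles(cv2.resize(g[95:190,285:345],None,fx=6,fy=6,interpolation=cv2.INTER_CUBIC),cv2.HOUGH_GRADIENT,1,120,param1=120,param2=20,minRadius=25,maxRadius=75)
cr=np.array(cr[0]); px=cr[:,:2]/6+[284.6,94.6]; print(px,cr[:,2]/6)
print(cast(c,px,.05).round(4).tolist())
a=cast(c,[(316,123),(313,165)],.05);d=a[0]-a[1];print("eye",a.round(4).tolist(),np.linalg.norm(d),np.degrees(np.arctan2(-d[0],d[1])))
blk=(hsv[:,:,2]<45).astype(np.uint8); k=np.zeros_like(blk);k[125:170,255:303]=blk[125:170,255:303]
n,_,st,ce=cv2.connectedComponentsWithStats(k)
for i in range(1,n):
    if st[i,4]>15: print(st[i],ce[i],cast(c,[ce[i],(st[i,0],ce[i][1]),(st[i,0]+st[i,2],ce[i][1])],.108).round(4).tolist())
E
```

```text
right edge 326 rows 113 135
right edge 323 rows 153 175Traceback (most recent call last):
  File "<stdin>", line 9, in <module>
TypeError: 'NoneType' object is not subscriptable
```

```bash
python3 - <<'E'
from h import *
c=load("wrist2")
hsv=cv2.cvtColor(c["color"],cv2.COLOR_RGB2HSV)
a=cast(c,[(316.5,123),(313.5,165)],.05);d=a[0]-a[1];print("eye",a.round(4).tolist(),a.mean(0),np.linalg.norm(d),np.degrees(np.arctan2(-d[0],d[1])))
blk=(hsv[:,:,2]<45).astype(np.uint8); k=np.zeros_like(blk);k[125:170,255:303]=blk[125:170,255:303]
n,_,st,ce=cv2.connectedComponentsWithStats(k)
for i in range(1,n):
    if st[i,4]>15: print(st[i],ce[i],cast(c,[ce[i],(st[i,0],ce[i][1]),(st[i,0]+st[i,2],ce[i][1])],.108).round(4).tolist())
cv2.imwrite("pics/z1.png",cv2.resize(c["color"][100:190,250:345],None,fx=6,fy=6,interpolation=cv2.INTER_CUBIC)[:,:,::-1])
E
```

```text
eye [[0.4708, 0.0819, 0.05], [0.4754, 0.0271, 0.05]] [0.47312908 0.05447389 0.05      ] 0.054951266032256814 4.8076914722302675
[258 134  14  28 300] [263.56       146.50666667] [[0.4073, 0.049, 0.108], [0.4009, 0.0483, 0.108], [0.4169, 0.0502, 0.108]]
[292 135   6  31 127] [294.37007874 148.38582677] [[0.4429, 0.0513, 0.108], [0.4402, 0.0509, 0.108], [0.4471, 0.0518, 0.108]]
```

View pics/z1.png

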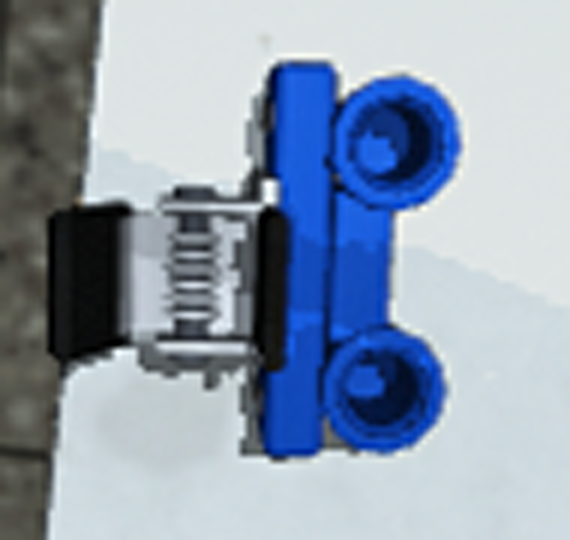

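Emit:
{"op": "step_arm", "data": {
  "targets": [
    [1, 0, 0.164, 0, -0.006],
    [1, 0, 0.164, -0.2, -0.006],
    [1, 0, 0.164, -0.4, -0.006],
    [1, 0, 0.164, -0.6, -0.006],
    [1, 0, 0.164, -0.75, -0.006],
    [1, 0, 0.164, -0.88, -0.006],
    [1, 0, 0.164, -0.95, -0.006],
    [1, 0, 0.164, -0.982, -0.006],
    [1, 0, 0.164, -0.982, -0.006],
    [1, 0, 0.164, -0.982, -0.006],
    [1, 0, 0.164, -0.982, -0.006]
  ]
}}

```text
time_s: 3.9
position: [0.429, 0.0472, 0.0861]
tcp_rot: [[-0.103, 0.995, 0.003], [0.995, 0.103, -0.0], [-0.001, 0.003, -1.0]]
force: [-0.3, 0.8, 1.1]
opening: 0.998
grasp_force: 0.0
```

Emit:
{"op": "step_arm", "data": {
  "targets": [
    [0.2, 0, 0, 0, 0],
    [0.1, 0, 0, 0, 0],
    [0, 0, 0, 0, 0],
    [-0.1, 0, 0, 0, 0],
    [-0.2, 0, 0, 0, 0],
    [-0.4, 0, 0, 0, 0],
    [-1, 0, 0, 0, 0],
    [-1, 0, 0, 0, 0],
    [-1, 0, 0, 0, 0],
    [-1, 0, 0, 0, 0],
    [-1, 0, 0, 0, 0],
    [-1, 0, 0, 0, 0],
    [-1, 0, 0, 0, 0],
    [-1, 0, 0, 0, 0]
  ]
}}

```text
time_s: 5.3
position: [0.4283, 0.047, 0.085]
tcp_rot: [[-0.102, 0.995, 0.0], [0.995, 0.102, -0.0], [-0.0, 0.0, -1.0]]
force: [0.6, 0.8, -1.5]
opening: 0.396
grasp_force: 29.1
```

```bash
python3 snap.py scene1; python3 - <<'E'
from h import *
c=load("scene1"); cv2.imwrite("pics/z2.png",cv2.resize(c["color"][190:310,210:330],None,fx=5,fy=5,interpolation=cv2.INTER_CUBIC)[:,:,::-1])
E
```

```text
{'time_s': 5.35, 'position': [0.4283, 0.047, 0.085], 'tcp_rot': [[-0.1024, 0.9947, 0.0003], [0.9947, 0.1024, -0.0], [-0.0001, 0.0003, -1.0]], 'force': [-0.0191, 0.196, -1.5338], 'opening': 0.3927, 'grasp_force': 29.0806}
```

View pics/z2.png

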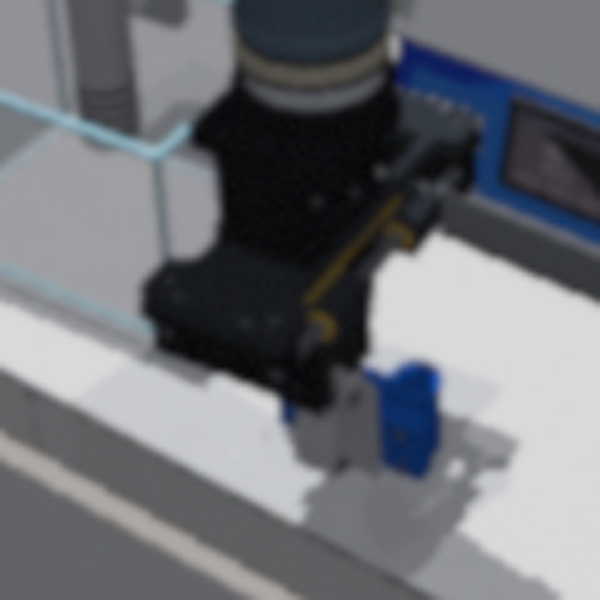

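Emit:
{"op": "step_arm", "data": {
  "targets": [
    [-1, 0, 0, 0.1, 0],
    [-1, 0, 0, 0.25, 0],
    [-1, 0, 0, 0.45, 0],
    [-1, 0, 0, 0.66, 0],
    [-1, 0, 0, 0.7, 0],
    [-1, 0, 0.1, 0.7, -0.012],
    [-1, 0.02, 0.25, 0.7, -0.012],
    [-1, 0.03, 0.4, 0.7, -0.012],
    [-1, 0.05, 0.55, 0.7, -0.012],
    [-1, 0.065, 0.7, 0.7, -0.012],
    [-1, 0.065, 0.82, 0.7, -0.012],
    [-1, 0.065, 0.88, 0.7, -0.012],
    [-1, 0.065, 0.906, 0.7, -0.012],
    [-1, 0.065, 0.906, 0.7, -0.012],
    [-1, 0.065, 0.906, 0.7, -0.012],
    [-1, 0.065, 0.906, 0.7, -0.012]
  ]
}}

```text
time_s: 6.95
position: [0.4444, 0.2722, 0.26]
tcp_rot: [[-0.063, 0.998, -0.0], [0.998, 0.063, -0.001], [-0.001, -0.001, -1.0]]
force: [-0.0, -0.2, -1.4]
opening: 0.388
grasp_force: 29.3
```

```bash
python3 snap.py scene2 wrist3; python3 - <<'E'
from h import *
c=load("scene2"); w=load("wrist3")
a=cv2.resize(c["color"][130:280,170:310],(560,600),interpolation=cv2.INTER_CUBIC)
b=w["color"][:, 200:440]; b=cv2.resize(b,(240,420))
o=np.zeros((600,800,3),np.uint8);o[:,:560]=a;o[:420,560:]=b
cv2.imwrite("pics/z3.png",o[:,:,::-1])
E
```

```text
[[321.0, 0.0, 277.3], [0.0, 321.0, 211.6], [0.0, 0.0, 1.0]] [[0.998, 0.06, 0.019, 0.44], [0.063, -0.955, -0.29, 0.352], [0.0, 0.291, -0.957, 0.414], [0.0, 0.0, 0.0, 1.0]]
{'time_s': 7.05, 'position': [0.4445, 0.2725, 0.2601], 'tcp_rot': [[-0.0633, 0.998, -0.0001], [0.998, 0.0633, -0.0003], [-0.0003, -0.0001, -1.0]], 'force': [-0.7932, -0.2896, -1.6526], 'opening': 0.3898, 'grasp_force': 29.3144}
```

View pics/z3.png

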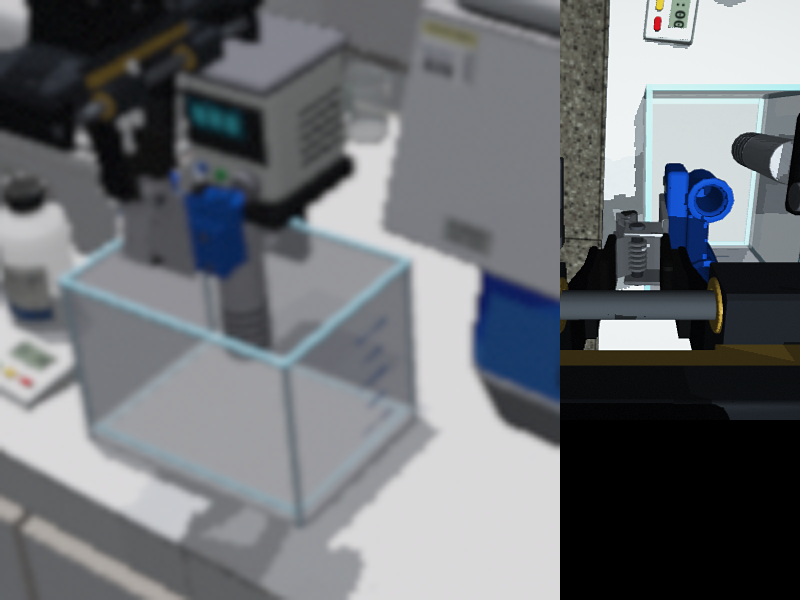

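The holder hangs upright over the near wall, its left cup at wrist px (350,199) and the rim line at u≈289. I'll check the rim in this view.

```bash
python3 - <<'E'
from h import *
c=load("wrist3"); hsv=cv2.cvtColor(c["color"],cv2.COLOR_RGB2HSV)
m=cv2.inRange(hsv,(80,40,120),(100,255,255)); P=[]
for v in range(96,200,4):
    u=[k for k in range(276,302) if m[v,k]]
    if u: P.append((np.mean([min(u),max(u)]),v,max(u)-min(u)+1))
P=np.array(P); print(P[::3].round(1).tolist())
P=P[P[:,2]<10]
W=cast(c,P[:,:2],.14); vx,vy,x0,y0=cv2.fitLine(W[:,:2].astype(np.float32),cv2.DIST_HUBER,0,.01,.01).ravel()
print("x at y=.274:",x0+(.274-y0)*vx/vy,"yaw",np.degrees(np.arctan2(-vx/vy,1)), "corner",cast(c,(289,87),.14))
print("cup",cast(c,(350.3,199),.225))
print("expected cup",np.array([.4445,.2725])+43e-3*np.array([.998,.063])+.027*np.array([-.063,.998]))
E
```

```text
[[289.0, 96.0, 7.0], [286.0, 108.0, 1.0], [287.5, 120.0, 4.0], [288.5, 132.0, 6.0], [288.5, 144.0, 6.0], [288.5, 156.0, 6.0], [288.0, 168.0, 5.0], [287.5, 180.0, 6.0], [287.5, 192.0, 6.0]]
x at y=.274: 0.45429352 yaw 4.1021476 corner [[0.44814992 0.37329306 0.14      ]]
cup [[0.48764165 0.30542259 0.225     ]]
expected cup [0.485713 0.302155]
```

Emit:
{"op": "step_arm", "data": {
  "targets": [
    [-1, 0, 0, -0.06, 0],
    [-1, 0, 0, -0.12, 0],
    [-1, 0, 0, -0.18, 0],
    [-1, 0, 0, -0.24, 0],
    [-1, 0, 0, -0.29, 0],
    [-1, 0, 0, -0.33, 0],
    [-1, 0, 0, -0.345, 0],
    [-1, 0, 0, -0.345, 0]
  ]
}}

```text
time_s: 7.85
position: [0.4443, 0.2732, 0.1735]
tcp_rot: [[-0.064, 0.998, -0.001], [0.998, 0.064, -0.0], [-0.0, -0.001, -1.0]]
force: [0.3, -0.0, -2.4]
opening: 0.391
grasp_force: 29.3
```

Emit:
{"op": "step_arm", "data": {
  "targets": [
    [-1, 0, 0, -0.008, 0],
    [-1, 0, 0, -0.016, 0],
    [-1, 0, 0, -0.022, 0],
    [-1, 0, 0, -0.022, 0],
    [-1, 0, 0, -0.022, 0]
  ]
}}

```text
time_s: 8.35
position: [0.4449, 0.2737, 0.1699]
tcp_rot: [[-0.065, 0.998, 0.002], [0.998, 0.065, 0.0], [0.0, 0.002, -1.0]]
force: [-1.9, -1.2, 6.5]
opening: 0.393
grasp_force: 29.3
```

Emit:
{"op": "step_arm", "data": {
  "targets": [
    [-1, 0, 0, -0.006, 0],
    [-1, 0, 0, -0.01, 0],
    [-1, 0, 0, -0.01, 0],
    [-1, 0, 0, -0.01, 0]
  ]
}}

```text
time_s: 8.75
position: [0.4454, 0.2737, 0.1696]
tcp_rot: [[-0.066, 0.998, 0.004], [0.998, 0.066, 0.001], [0.0, 0.004, -1.0]]
force: [-5.2, -1.6, 19.4]
opening: 0.382
grasp_force: 29.9
```

Emit:
{"op": "step_arm", "data": {
  "targets": [
    [-1, 0, 0, 0.006, 0],
    [-0.1, 0, 0, 0.006, 0],
    [0.1, 0, 0, 0.006, 0],
    [0.3, 0, 0, 0.006, 0],
    [0.7, 0, 0, 0.006, 0],
    [0.9, 0, 0, 0.006, 0],
    [0.9, 0, 0, 0.006, 0],
    [0.9, 0, 0, 0.006, 0],
    [0.9, 0, 0, 0.15, 0],
    [0.9, 0, 0, 0.3, 0],
    [0.9, 0, 0, 0.45, 0],
    [0.9, 0, 0, 0.6, 0],
    [0.9, 0, 0, 0.6, 0],
    [0.9, 0, 0, 0.6, 0]
  ]
}}

```text
time_s: 10.15
position: [0.4445, 0.2736, 0.3165]
tcp_rot: [[-0.065, 0.998, 0.002], [0.998, 0.065, 0.001], [0.001, 0.002, -1.0]]
force: [-0.2, -1.1, 0.4]
opening: 0.951
grasp_force: 0.0
```

Emit:
{"op": "step_arm", "data": {
  "targets": [
    [0.9, 0.05, -0.28, 0, 0],
    [0.9, 0.05, -0.28, 0, 0],
    [0.9, 0.05, -0.28, 0, 0],
    [0.9, 0.05, -0.28, 0, 0],
    [0.9, 0.05, -0.28, 0, 0]
  ]
}}

```text
time_s: 10.65
position: [0.4563, 0.204, 0.3149]
tcp_rot: [[-0.065, 0.998, -0.002], [0.998, 0.065, 0.0], [0.0, -0.002, -1.0]]
force: [0.4, -0.6, 0.4]
opening: 0.95
grasp_force: 0.0
```

```bash
python3 snap.py scene3 wrist4; python3 - <<'E'
from h import *
c=load("scene3"); w=load("wrist4")
a=cv2.resize(c["color"][140:265,180:290],(440,500),interpolation=cv2.INTER_CUBIC)
b=w["color"][40:260, 220:400]; b=cv2.resize(b,(360,440),interpolation=cv2.INTER_CUBIC)
o=np.zeros((500,800,3),np.uint8);o[:,:440]=a;o[:440,440:]=b
cv2.imwrite("pics/z4.png",o[:,:,::-1])
E
```

```text
[[321.0, 0.0, 277.3], [0.0, 321.0, 211.6], [0.0, 0.0, 1.0]] [[0.998, 0.063, 0.018, 0.452], [0.066, -0.955, -0.289, 0.284], [-0.001, 0.29, -0.957, 0.469], [0.0, 0.0, 0.0, 1.0]]
{'time_s': 10.75, 'position': [0.4565, 0.2043, 0.3153], 'tcp_rot': [[-0.0661, 0.9978, -0.0011], [0.9978, 0.0661, 0.0001], [0.0002, -0.001, -1.0]], 'force': [0.3786, -0.7285, -0.3034], 'opening': 0.952, 'grasp_force': 0.0}
```

View pics/z4.png

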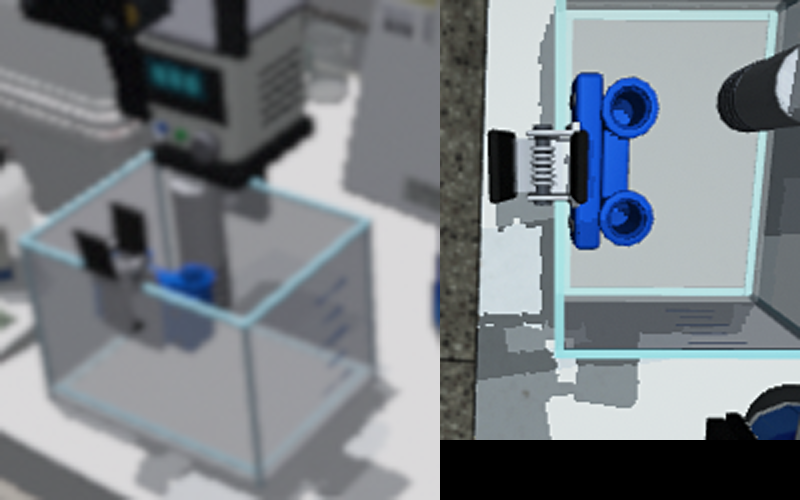

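The holder is clipped on the near wall with both cups inside. The mouths are at wrist px (315.5,93) and (313.5,148.5). Next I'll look at the rack from the same viewpoint, so any camera bias cancels.

Emit:
{"op": "step_arm", "data": {
  "targets": [
    [0.9, -0.066, -0.1, -0.072, 0],
    [0.9, -0.066, -0.928, -0.072, 0],
    [0.9, -0.066, -0.928, -0.072, 0],
    [0.9, -0.066, -0.928, -0.072, 0],
    [0.9, -0.066, -0.928, -0.072, 0],
    [0.9, -0.066, -0.928, -0.072, 0],
    [0.9, -0.066, -0.928, -0.072, 0]
  ]
}}

```text
time_s: 11.45
position: [0.4406, -0.0293, 0.2977]
tcp_rot: [[-0.062, 0.998, 0.0], [0.998, 0.062, 0.001], [0.001, 0.0, -1.0]]
force: [-0.4, 0.3, 0.0]
opening: 0.949
grasp_force: 0.0
```

Emit:
{"op": "step_arm", "data": {
  "targets": [
    [0.9, 0, -0.928, 0, 0],
    [0.9, 0, -0.928, 0, 0],
    [0.9, 0, -0.928, 0, 0],
    [0.9, 0, -0.928, 0, 0],
    [0.9, 0, -0.928, 0, 0],
    [0.9, 0, -0.928, 0, 0],
    [0.9, 0, -0.928, 0, 0],
    [0.9, 0, -0.928, 0, 0]
  ]
}}

```text
time_s: 12.25
position: [0.4407, -0.2579, 0.2975]
tcp_rot: [[-0.068, 0.998, -0.001], [0.998, 0.068, 0.002], [0.002, -0.001, -1.0]]
force: [0.1, 0.3, 0.6]
opening: 0.95
grasp_force: 0.0
```

```bash
python3 snap.py wrist5 top3; python3 - <<'E'
from h import *
w=load("wrist4"); cu=cast(w,[(315.5,93),(313.5,148.5)],.134); d=cu[0]-cu[1]
print("cups",cu.round(4).tolist(),np.linalg.norm(d),np.degrees(np.arctan2(-d[0],d[1])))
c=load("wrist5")
for lo,hi in(((172,120,60),(180,255,255)),((0,120,60),(5,255,255)),((60,80,40),(95,255,255)),((125,60,40),(165,255,255))):
  for ce,st in blobs(c,lo,hi,25,(200,420,0,260)): print(lo[0],ce,st,cast(c,ce,.114).round(4).tolist())
t=load("top3"); hsv=cv2.cvtColor(t["color"],cv2.COLOR_RGB2HSV)
for ce,st in blobs(t,(105,150,50),(125,255,255),10,(200,300,200,270)): print("top blue",ce,st,cast(t,ce,.13).round(4).tolist())
o=np.zeros((500,800,3),np.uint8)
o[:480,:380]=cv2.resize(c["color"][20:260,230:420],(380,480),interpolation=cv2.INTER_CUBIC)
o[:400,400:]=cv2.resize(t["color"][215:265,215:265],(400,400),interpolation=cv2.INTER_CUBIC)
cv2.imwrite("pics/z5.png",o[:,:,::-1])
E
```

```text
[[321.0, 0.0, 277.3], [0.0, 321.0, 211.6], [0.0, 0.0, 1.0]] [[0.998, 0.065, 0.019, 0.436], [0.068, -0.955, -0.288, -0.179], [-0.0, 0.289, -0.957, 0.452], [0.0, 0.0, 0.0, 1.0]]
{'time_s': 12.35, 'position': [0.4406, -0.2583, 0.2978], 'tcp_rot': [[-0.0677, 0.9977, -0.0003], [0.9977, 0.0677, 0.0008], [0.0008, -0.0003, -1.0]], 'force': [0.3119, -0.3254, 0.0441], 'opening': 0.9474, 'grasp_force': 0.0}
cups [[0.4878, 0.3062, 0.134], [0.4911, 0.2526, 0.134]] 0.05374700766272509 3.551193633335111
172 [312.24, 87.96] [305, 80, 15, 17, 189] [[0.4686, -0.1509, 0.114]]
172 [292.86, 177.02] [286, 170, 15, 15, 154] [[0.4568, -0.2407, 0.114]]
60 [345.55, 95.25] [338, 87, 16, 17, 201] [[0.5022, -0.1554, 0.114]]
125 [323.81, 182.79] [317, 175, 14, 16, 155] [[0.4904, -0.2447, 0.114]]
top blue [239.94, 244.62] [227, 238, 28, 13, 256] [[0.4773, 0.2765, 0.13]]
```

View pics/z5.png

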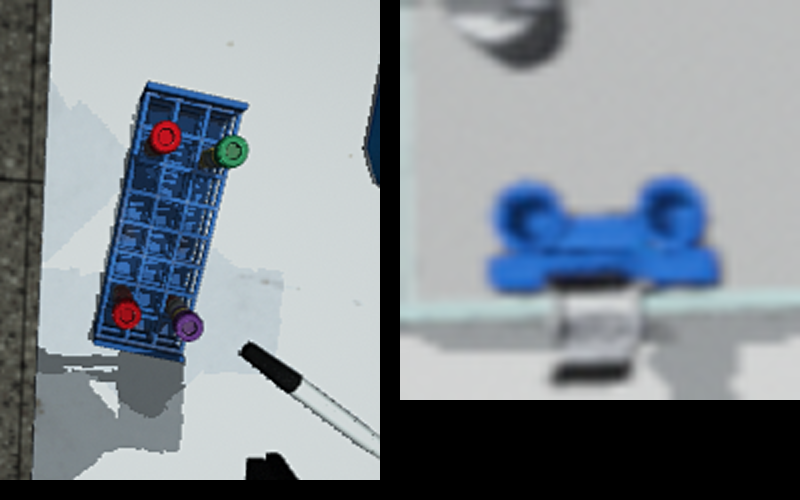

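Emit:
{"op": "step_arm", "data": {
  "targets": [
    [0.9, 0, 0.23, 0, 0.5],
    [0.9, 0, 0.23, 0, 0.5],
    [0.9, 0, 0.23, 0, 0.5],
    [0.9, 0, 0.23, 0, 0.5],
    [0.9, 0, 0.23, 0, 0.5],
    [0.9, 0, 0.23, 0, 0.5],
    [0.9, 0, 0.23, 0, 0.5],
    [0.9, 0, 0.23, 0, 0.5],
    [0.9, 0, 0.23, 0, 0.5],
    [0.9, 0, 0.23, 0, 0.5],
    [0.9, 0.16, 0.23, 0, 0.5],
    [0.9, 0.16, 0.23, 0, 0.5],
    [0.9, 0.16, 0.23, 0, 0.5],
    [0.9, 0.16, 0.23, 0, 0.5],
    [0.9, 0.16, 0.23, 0, 0.5]
  ]
}}

```text
time_s: 13.85
position: [0.4796, -0.2024, 0.2978]
tcp_rot: [[-0.998, -0.065, -0.001], [-0.065, 0.998, 0.0], [0.001, 0.0, -1.0]]
force: [-0.2, 0.6, -0.1]
opening: 0.949
grasp_force: 0.0
```

```bash
python3 snap.py wrist6; python3 - <<'E'
from h import *
t=load("top3"); print("top cups",cast(t,[(230.9,241.6),(249.1,241.4)],.134).round(4).tolist())
for n in("wrist5","wrist6"):
  c=load(n)
  for lo,hi in(((172,120,60),(180,255,255)),((60,80,40),(95,255,255)),((125,60,40),(165,255,255))):
    for ce,st in blobs(c,lo,hi,25,(120,460,0,250)): print(n,lo[0],ce,st,cast(c,ce,.114).round(4).tolist())
E
```

```text
[[321.0, 0.0, 277.3], [0.0, 321.0, 211.6], [0.0, 0.0, 1.0]] [[-0.065, 0.955, 0.29, 0.401], [0.998, 0.062, 0.019, -0.208], [0.0, 0.29, -0.957, 0.452], [0.0, 0.0, 0.0, 1.0]]
{'time_s': 13.9, 'position': [0.4797, -0.2026, 0.2979], 'tcp_rot': [[-0.9979, -0.0647, -0.0004], [-0.0647, 0.9979, 0.0002], [0.0004, 0.0002, -1.0]], 'force': [-0.8629, -0.1124, 0.1111], 'opening': 0.9478, 'grasp_force': 0.0}
top cups [[0.4855, 0.3038, 0.134], [0.4875, 0.2487, 0.134]]
wrist5 172 [312.24, 87.96] [305, 80, 15, 17, 189] [[0.4686, -0.1509, 0.114]]
wrist5 172 [292.86, 177.02] [286, 170, 15, 15, 154] [[0.4568, -0.2407, 0.114]]
wrist5 60 [345.55, 95.25] [338, 87, 16, 17, 201] [[0.5022, -0.1554, 0.114]]
wrist5 125 [323.81, 182.79] [317, 175, 14, 16, 155] [[0.4904, -0.2447, 0.114]]
wrist6 172 [242.29, 167.3] [236, 161, 13, 14, 114] [[0.4565, -0.2411, 0.114]]
wrist6 172 [325.94, 184.06] [320, 178, 14, 14, 142] [[0.4687, -0.1509, 0.114]]
wrist6 60 [318.67, 213.84] [312, 208, 14, 13, 130] [[0.5025, -0.1552, 0.114]]
wrist6 125 [237.37, 198.56] [231, 192, 14, 14, 100] [[0.491, -0.2453, 0.114]]
```

Emit:
{"op": "step_arm", "data": {
  "targets": [
    [-0.08, -0.044, 0.206, 0, 0],
    [-0.08, -0.044, 0.206, -0.1, 0],
    [-0.08, -0.044, 0.206, -0.25, 0],
    [-0.08, -0.044, 0.206, -0.4, 0],
    [-0.08, -0.044, 0.206, -0.55, 0],
    [-0.08, -0.044, 0.206, -0.68, 0],
    [-0.08, -0.044, 0.206, -0.77, 0],
    [-0.08, -0.044, 0.206, -0.804, 0],
    [-0.08, -0.044, 0.206, -0.804, 0],
    [-0.08, -0.044, 0.206, -0.804, 0],
    [-0.08, -0.044, 0.206, -0.804, 0]
  ]
}}

```text
time_s: 15.0
position: [0.4703, -0.1521, 0.0981]
tcp_rot: [[-0.998, -0.065, 0.003], [-0.065, 0.998, -0.002], [-0.003, -0.002, -1.0]]
force: [0.2, 0.6, 0.5]
opening: 0.462
grasp_force: 0.0
```

Emit:
{"op": "step_arm", "data": {
  "targets": [
    [-0.4, 0, 0, 0, 0],
    [-0.6, 0, 0, 0, 0],
    [-1, 0, 0, 0, 0],
    [-1, 0, 0, 0, 0],
    [-1, 0, 0, 0, 0],
    [-1, 0, 0, 0, 0],
    [-1, 0, 0, 0, 0],
    [-1, 0, 0, 0, 0]
  ]
}}

```text
time_s: 15.8
position: [0.4695, -0.1516, 0.097]
tcp_rot: [[-0.998, -0.065, 0.0], [-0.065, 0.998, -0.0], [-0.0, -0.0, -1.0]]
force: [-0.1, 0.2, 3.2]
opening: 0.164
grasp_force: 30.0
```

Emit:
{"op": "step_arm", "data": {
  "targets": [
    [-1, 0, 0, 0.08, 0],
    [-1, 0, 0, 0.2, 0],
    [-1, 0, 0, 0.35, 0],
    [-1, 0, 0, 0.5, 0],
    [-1, 0, 0, 0.65, 0],
    [-1, 0, 0, 0.78, 0],
    [-1, 0, 0, 0.812, 0],
    [-1, 0, 0.1, 0.812, 0],
    [-1, 0, 0.25, 0.812, 0],
    [-1, 0, 0.42, 0.812, 0],
    [-1, 0, 0.6, 0.812, 0],
    [-1, 0, 0.78, 0.812, 0],
    [-1, 0, 0.95, 0.812, 0],
    [-1, 0, 0.95, 0.812, 0]
  ]
}}

```text
time_s: 17.2
position: [0.4676, 0.0904, 0.2983]
tcp_rot: [[-0.997, -0.071, -0.003], [-0.071, 0.997, 0.002], [0.003, 0.002, -1.0]]
force: [0.9, -0.9, -0.7]
opening: 0.163
grasp_force: 30.0
```

Emit:
{"op": "step_arm", "data": {
  "targets": [
    [-1, 0.01, 0.16, 0, 0],
    [-1, 0.02, 0.32, 0, 0],
    [-1, 0.04, 0.48, 0, 0],
    [-1, 0.06, 0.62, 0, 0],
    [-1, 0.077, 0.75, 0, 0],
    [-1, 0.077, 0.84, 0, 0],
    [-1, 0.077, 0.878, 0, 0],
    [-1, 0.077, 0.878, 0, 0],
    [-1, 0.077, 0.878, 0, 0],
    [-1, 0.077, 0.878, 0, 0]
  ]
}}

```text
time_s: 18.2
position: [0.4887, 0.304, 0.2996]
tcp_rot: [[-0.998, -0.063, -0.001], [-0.063, 0.998, -0.001], [0.001, -0.001, -1.0]]
force: [0.3, 0.5, -0.4]
opening: 0.161
grasp_force: 30.0
```

```bash
python3 snap.py wrist7 scene4; python3 - <<'E'
from h import *
w=load("wrist7");c=load("scene4")
o=np.zeros((560,800,3),np.uint8)
o[:420,:400]=w["color"][:,80:480]
o[:560,400:]=cv2.resize(c["color"][120:260,190:290],(400,560),interpolation=cv2.INTER_CUBIC)
cv2.imwrite("pics/z6.png",o[:,:,::-1])
E
```

```text
[[321.0, 0.0, 277.3], [0.0, 321.0, 211.6], [0.0, 0.0, 1.0]] [[-0.063, 0.955, 0.29, 0.41], [0.998, 0.061, 0.018, 0.299], [-0.001, 0.29, -0.957, 0.454], [0.0, 0.0, 0.0, 1.0]]
{'time_s': 18.3, 'position': [0.4887, 0.3043, 0.2999], 'tcp_rot': [[-0.998, -0.0633, -0.0001], [-0.0633, 0.998, -0.0004], [0.0002, -0.0003, -1.0]], 'force': [0.0303, -1.0618, -0.3094], 'opening': 0.1631, 'grasp_force': 29.9977}
```

View pics/z6.png

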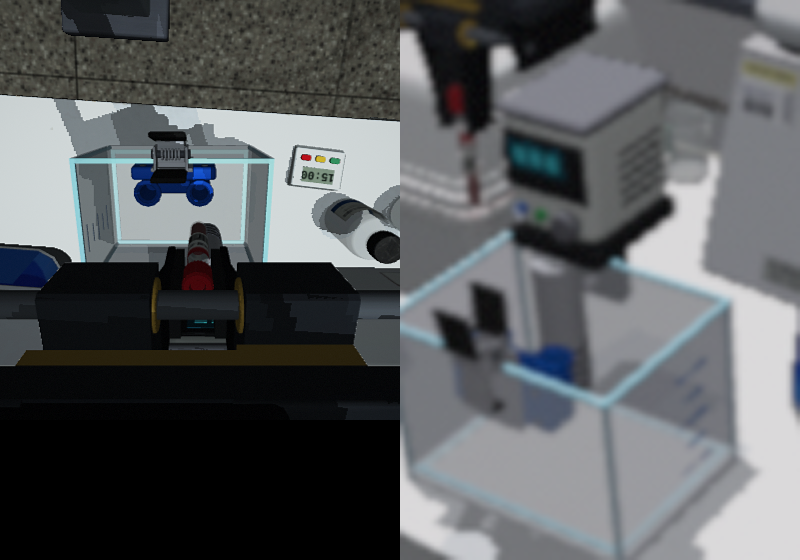

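I see the tube hanging upright in the grip, bottom near wrist px (279,225), and the cup mouths near (228,192) and (280,191). That brings me to 11 viewed pictures, one over the limit of 10, so I won't view any more. From here I measure numerically.

```bash
python3 - <<'E'
from h import *
c=load("wrist7"); hsv=cv2.cvtColor(c["color"],cv2.COLOR_RGB2HSV)
m=cv2.inRange(hsv,(100,120,20),(130,255,255))
for u0,u1 in((205,252),(258,302)):
    w=m[183:215,u0:u1]; ys,xs=np.nonzero(w)
    rows=[(183+y,u0+np.nonzero(w[y])[0].min(),u0+np.nonzero(w[y])[0].max()) for y in range(0,32,2) if w[y].any()]
    print(rows)
g=cv2.resize(cv2.cvtColor(c["color"],cv2.COLOR_RGB2GRAY)[165:215,200:310],None,fx=6,fy=6,interpolation=cv2.INTER_CUBIC)
cr=cv2.HoughCircles(g,cv2.HOUGH_GRADIENT,1.5,200,param1=80,param2=15,minRadius=40,maxRadius=95)
if cr is not None:
    for x,y,r in cr[0]: 
        p=(x/6+199.6,y/6+164.6); print("circle",np.round(p,1),r/6,cast(c,p,.134).round(4))
T=np.array([.4887,.3043]); print("tube bottom if vertical px",proj(c,[[*T,.231],[.4878,.3062,.134],[.4911,.2526,.134]]))
for v in range(216,250,4): print(v,[int(x) for x in hsv[v,266:294,2]])
E
```

```text
[(183, np.int64(218), np.int64(251)), (185, np.int64(216), np.int64(251)), (187, np.int64(215), np.int64(251)), (189, np.int64(214), np.int64(251)), (191, np.int64(214), np.int64(251)), (193, np.int64(214), np.int64(240)), (195, np.int64(214), np.int64(240)), (197, np.int64(215), np.int64(239)), (199, np.int64(216), np.int64(238)), (201, np.int64(217), np.int64(237)), (203, np.int64(220), np.int64(235)), (205, np.int64(223), np.int64(232))]
[(183, np.int64(258), np.int64(289)), (185, np.int64(258), np.int64(290)), (187, np.int64(258), np.int64(291)), (189, np.int64(258), np.int64(292)), (191, np.int64(258), np.int64(292)), (193, np.int64(266), np.int64(292)), (195, np.int64(267), np.int64(292)), (197, np.int64(267), np.int64(291)), (199, np.int64(268), np.int64(290)), (201, np.int64(269), np.int64(289)), (203, np.int64(272), np.int64(287)), (205, np.int64(275), np.int64(283))]
circle [279.2 192. ] 14.016666 [[0.4854 0.3055 0.134 ]]
circle [227.2 192.2] 13.691667 [[0.489  0.2524 0.134 ]]
tube bottom if vertical px [[277.97958112 226.756625  ]
 [279.76611867 194.31373209]
 [227.3696770
[... 451 characters left out ...]
 181, 150, 100, 20, 26, 28, 27, 27, 30, 29, 29, 29, 30, 29, 28, 29, 33, 46, 40, 36, 32, 31, 23, 30, 30]
232 [184, 184, 183, 173, 137, 63, 21, 26, 28, 36, 43, 47, 47, 44, 42, 31, 27, 27, 30, 32, 40, 31, 23, 26, 32, 40, 43, 39]
236 [184, 184, 184, 160, 96, 24, 23, 28, 27, 27, 30, 35, 38, 7, 15, 25, 25, 17, 30, 42, 55, 50, 44, 45, 45, 44, 43, 43]
240 [196, 193, 136, 21, 7, 14, 29, 35, 45, 56, 60, 60, 59, 58, 59, 54, 39, 20, 24, 34, 29, 33, 44, 44, 45, 43, 45, 45]
244 [137, 131, 74, 37, 52, 44, 32, 38, 48, 57, 58, 38, 29, 37, 31, 23, 29, 40, 41, 55, 54, 38, 38, 45, 45, 45, 45, 44]
248 [79, 73, 34, 42, 56, 52, 44, 41, 39, 38, 37, 39, 39, 39, 39, 38, 40, 44, 51, 58, 51, 39, 40, 46, 43, 35, 36, 36]
```

Emit:
{"op": "step_arm", "data": {
  "targets": [
    [-1, -0.006, 0.006, 0, 0],
    [-1, -0.006, 0.006, -0.1, 0],
    [-1, -0.006, 0.006, -0.2, 0],
    [-1, -0.006, 0.006, -0.28, 0],
    [-1, -0.006, 0.006, -0.34, 0],
    [-1, -0.006, 0.006, -0.38, 0],
    [-1, -0.006, 0.006, -0.41, 0],
    [-1, -0.006, 0.006, -0.43, 0],
    [-1, -0.006, 0.006, -0.43, 0],
    [-1, -0.006, 0.006, -0.43, 0]
  ]
}}

```text
time_s: 19.3
position: [0.4875, 0.3072, 0.1928]
tcp_rot: [[-0.998, -0.065, 0.001], [-0.065, 0.998, 0.0], [-0.001, 0.0, -1.0]]
force: [0.9, 0.7, -0.3]
opening: 0.165
grasp_force: 30.0
```

Emit:
{"op": "step_arm", "data": {
  "targets": [
    [-1, 0, -0.004, 0, 0],
    [-1, 0, -0.004, -0.03, 0],
    [-1, 0, -0.004, -0.06, 0],
    [-1, 0, -0.004, -0.085, 0],
    [-1, 0, -0.004, -0.105, 0],
    [-1, 0, -0.004, -0.105, 0],
    [-1, 0, -0.004, -0.105, 0]
  ]
}}

```text
time_s: 20.0
position: [0.4871, 0.306, 0.1658]
tcp_rot: [[-0.998, -0.065, -0.0], [-0.065, 0.998, -0.0], [0.0, -0.0, -1.0]]
force: [0.7, 0.4, -0.1]
opening: 0.162
grasp_force: 30.0
```

Emit:
{"op": "step_arm", "data": {
  "targets": [
    [-1, 0, 0, -0.008, 0],
    [-1, 0, 0, -0.014, 0],
    [-1, 0, 0, -0.018, 0],
    [-1, 0, 0, -0.018, 0],
    [-1, 0, 0, -0.018, 0]
  ]
}}

```text
time_s: 20.5
position: [0.4871, 0.306, 0.1616]
tcp_rot: [[-0.998, -0.065, 0.0], [-0.065, 0.998, 0.0], [-0.0, 0.0, -1.0]]
force: [0.1, 0.1, 0.1]
opening: 0.165
grasp_force: 30.0
```

Emit:
{"op": "step_arm", "data": {
  "targets": [
    [-1, 0, 0, -0.004, 0],
    [-1, 0, 0, -0.006, 0],
    [-1, 0, 0, -0.006, 0]
  ]
}}

```text
time_s: 20.8
position: [0.4871, 0.306, 0.16]
tcp_rot: [[-0.998, -0.065, -0.0], [-0.065, 0.998, -0.0], [0.0, -0.0, -1.0]]
force: [-0.4, 0.5, -0.3]
opening: 0.164
grasp_force: 30.0
```

Emit:
{"op": "step_arm", "data": {
  "targets": [
    [-0.5, 0, 0, 0, 0],
    [-0.3, 0, 0, 0, 0],
    [-0.3, 0, 0, 0, 0],
    [-0.3, 0, 0, 0, 0],
    [-0.3, 0, 0, 0.1, 0],
    [-0.3, 0, 0, 0.25, 0],
    [-0.3, 0, 0, 0.42, 0],
    [-0.3, 0, 0, 0.56, 0],
    [-0.3, 0, 0, 0.56, 0],
    [-0.3, -0.06, -0.4, 0.56, 0],
    [-0.3, -0.06, -0.4, 0.56, 0],
    [-0.3, -0.06, -0.4, 0.56, 0],
    [-0.3, -0.06, -0.4, 0.56, 0]
  ]
}}

```text
time_s: 22.1
position: [0.4717, 0.2051, 0.2995]
tcp_rot: [[-0.998, -0.062, -0.001], [-0.062, 0.998, 0.0], [0.001, 0.0, -1.0]]
force: [0.0, 0.7, 0.1]
opening: 0.348
grasp_force: 0.0
```

```bash
python3 snap.py scene5 top5; python3 - <<'E'
from h import *
for n,roi,zs in(("top5",(215,265,215,262),(.178,)),("scene5",(190,260,150,260),(.173,))):
    c=load(n)
    for lo,hi in(((170,100,50),(180,255,255)),((0,100,50),(6,255,255))):
        for ce,st in blobs(c,lo,hi,5,roi): print(n,ce,st,cast(c,ce,zs[0]).round(4))
    print("expected",n,proj(c,[[.4872,.3058,zs[0]],[.4872,.3058,zs[0]+.02]]).round(1).tolist())
E
```

```text
{'time_s': 22.2, 'position': [0.4723, 0.2066, 0.2997], 'tcp_rot': [[-0.9979, -0.0649, -0.0003], [-0.0649, 0.9979, 0.0006], [0.0002, 0.0006, -1.0]], 'force': [-0.029, 0.3483, 0.0726], 'opening': 0.3499, 'grasp_force': 0.0}
expected top5 [[228.6, 240.2], [227.8, 239.8]]
scene5 [211.65, 189.47] [210, 188, 5, 4, 17] [[0.4934 0.308  0.173 ]]
expected scene5 [[210.6, 190.7], [209.7, 184.4]]
```

```bash
python3 snap.py wrist8
```

```text
[[321.0, 0.0, 277.3], [0.0, 321.0, 211.6], [0.0, 0.0, 1.0]] [[-0.065, 0.955, 0.29, 0.393], [0.998, 0.062, 0.019, 0.201], [0.001, 0.291, -0.957, 0.454], [0.0, 0.0, 0.0, 1.0]]
{'time_s': 22.25, 'position': [0.4723, 0.2069, 0.2997], 'tcp_rot': [[-0.9978, -0.0657, -0.0001], [-0.0657, 0.9978, 0.0004], [0.0001, 0.0004, -1.0]], 'force': [-0.5612, 0.1437, 0.2958], 'opening': 0.346, 'grasp_force': 0.0}
```

Emit:
{"op": "step_arm", "data": {
  "targets": [
    [-0.3, 0.064, 0.52, 0, 0],
    [-0.3, 0.064, 0.52, 0, 0],
    [-0.3, 0.064, 0.52, 0, 0],
    [-0.3, 0.064, 0.52, 0, 0],
    [-0.3, 0.064, 0.52, 0, 0],
    [-0.3, 0.064, 0.52, 0, 0]
  ]
}}

```text
time_s: 22.85
position: [0.4876, 0.3358, 0.2996]
tcp_rot: [[-0.998, -0.065, -0.001], [-0.065, 0.998, -0.001], [0.001, -0.001, -1.0]]
force: [-0.3, -0.4, 0.5]
opening: 0.353
grasp_force: 0.0
```

```bash
python3 snap.py wrist9; python3 - <<'E'
from h import *
C=[];uv=[]
for n in("wrist8","wrist9"):
    c=load(n); hsv=cv2.cvtColor(c["color"],cv2.COLOR_RGB2HSV)
    m=cv2.inRange(hsv,(168,100,40),(180,255,255))|cv2.inRange(hsv,(0,100,40),(6,255,255)); m[:120]=0;m[290:]=0
    k,_,st,ce=cv2.connectedComponentsWithStats(m)
    for i in range(1,k):
        if st[i,4]>40: print(n,ce[i],st[i],cast(c,ce[i],.178).round(4))
    print("exp",proj(c,[[.4872,.3058,.18],[.4872,.3058,.183]]).round(1).tolist())
E
```

```text
[[321.0, 0.0, 277.3], [0.0, 321.0, 211.6], [0.0, 0.0, 1.0]] [[-0.065, 0.955, 0.289, 0.409], [0.998, 0.063, 0.018, 0.331], [-0.001, 0.29, -0.957, 0.454], [0.0, 0.0, 0.0, 1.0]]
{'time_s': 22.9, 'position': [0.4878, 0.3354, 0.2998], 'tcp_rot': [[-0.9979, -0.0646, -0.0008], [-0.0646, 0.9979, -0.0007], [0.0008, -0.0007, -1.0]], 'force': [-0.231, 0.0679, 0.2164], 'opening': 0.3526, 'grasp_force': 0.0}
wrist8 [453.45283019 173.54716981] [449 171  10   6  53] [[0.4325 0.3571 0.178 ]]
wrist8 [384.79220779 229.83549784] [377 219  18  20 231] [[0.4879 0.306  0.178 ]]
exp [[385.4, 229.9], [386.4, 231.0]]
wrist9 [362.38888889 156.59259259] [358 154  10   6  54] [[0.4383 0.4051 0.178 ]]
wrist9 [245.37638376 206.9298893 ] [237 193  17  25 271] [[0.4895 0.307  0.178 ]]
exp [[243.9, 204.9], [243.6, 205.9]]
```

Emit:
{"op": "step_arm", "data": {
  "targets": [
    [-0.08, -0.07, -1, 0, 0],
    [-0.08, -0.07, -1, 0, 0],
    [-0.08, -0.07, -1, 0, 0],
    [-0.08, -0.07, -1, 0, 0],
    [-0.08, -0.07, -1, 0, 0],
    [-0.08, -0.07, -1, 0, 0]
  ]
}}

```text
time_s: 23.5
position: [0.4701, 0.0799, 0.3004]
tcp_rot: [[-0.998, -0.056, -0.0], [-0.056, 0.998, -0.003], [0.0, -0.003, -1.0]]
force: [-0.3, 0.6, 0.7]
opening: 0.462
grasp_force: 0.0
```

Emit:
{"op": "step_arm", "data": {
  "targets": [
    [-0.08, -0.03, -1, 0, 0],
    [-0.08, -0.03, -1, 0, 0],
    [-0.08, -0.03, -1, 0, 0],
    [-0.08, -0.03, -1, 0, 0],
    [-0.08, -0.03, -1, 0, 0],
    [-0.08, -0.03, -1, 0, 0],
    [-0.08, -0.03, -1, 0, 0]
  ]
}}

```text
time_s: 24.2
position: [0.4626, -0.1648, 0.3]
tcp_rot: [[-0.998, -0.061, -0.0], [-0.061, 0.998, 0.001], [0.0, 0.001, -1.0]]
force: [-1.1, 1.1, -0.4]
opening: 0.46
grasp_force: 0.0
```

```bash
python3 snap.py wrist10; python3 - <<'E'
from h import *
c=load("wrist10")
for lo,hi in(((172,120,60),(180,255,255)),((60,80,40),(95,255,255)),((125,60,40),(165,255,255))):
    for ce,st in blobs(c,lo,hi,25,(60,500,0,270)): print(lo[0],ce,st,cast(c,ce,.114).round(4).tolist())
E
```

```text
[[321.0, 0.0, 277.3], [0.0, 321.0, 211.6], [0.0, 0.0, 1.0]] [[-0.061, 0.955, 0.29, 0.384], [0.998, 0.058, 0.019, -0.17], [0.001, 0.291, -0.957, 0.454], [0.0, 0.0, 0.0, 1.0]]
{'time_s': 24.25, 'position': [0.4625, -0.1635, 0.2999], 'tcp_rot': [[-0.998, -0.0633, -0.0006], [-0.0634, 0.998, 0.0014], [0.0005, 0.0014, -1.0]], 'force': [-0.0652, -0.2262, -0.379], 'opening': 0.4582, 'grasp_force': 0.0}
172 [207.29, 180.72] [201, 175, 13, 13, 117] [[0.4566, -0.2406, 0.114]]
60 [283.91, 225.31] [278, 219, 13, 13, 127] [[0.5023, -0.1549, 0.114]]
125 [203.16, 211.01] [197, 205, 13, 13, 126] [[0.491, -0.2453, 0.114]]
```

Emit:
{"op": "step_arm", "data": {
  "targets": [
    [-0.08, -0.024, -0.15, 0, 0],
    [-0.08, -0.024, -0.306, 0, 0],
    [-0.08, -0.024, -0.306, -0.1, 0],
    [-0.08, -0.024, -0.306, -0.25, 0],
    [-0.08, -0.024, -0.306, -0.4, 0],
    [-0.08, -0.024, -0.306, -0.55, 0],
    [-0.08, -0.024, -0.306, -0.68, 0],
    [-0.08, -0.024, -0.306, -0.77, 0],
    [-0.08, -0.024, -0.306, -0.812, 0],
    [-0.08, -0.024, -0.306, -0.812, 0],
    [-0.08, -0.024, -0.306, -0.812, 0],
    [-0.08, -0.024, -0.306, -0.812, 0]
  ]
}}

```text
time_s: 25.45
position: [0.4581, -0.2407, 0.0984]
tcp_rot: [[-0.998, -0.066, 0.002], [-0.066, 0.998, -0.002], [-0.002, -0.002, -1.0]]
force: [-0.4, -0.2, 0.3]
opening: 0.458
grasp_force: 0.0
```

Emit:
{"op": "step_arm", "data": {
  "targets": [
    [-0.4, 0, 0, 0, 0],
    [-0.6, 0, 0, 0, 0],
    [-1, 0, 0, 0, 0],
    [-1, 0, 0, 0, 0],
    [-1, 0, 0, 0, 0],
    [-1, 0, 0, 0, 0],
    [-1, 0, 0, 0, 0],
    [-1, 0, 0, 0, 0]
  ]
}}

```text
time_s: 26.25
position: [0.4572, -0.2406, 0.0972]
tcp_rot: [[-0.998, -0.065, 0.0], [-0.065, 0.998, -0.0], [-0.0, -0.0, -1.0]]
force: [0.2, -0.2, 4.0]
opening: 0.164
grasp_force: 30.0
```

Emit:
{"op": "step_arm", "data": {
  "targets": [
    [-1, 0, 0, 0.08, 0],
    [-1, 0, 0, 0.2, 0],
    [-1, 0, 0, 0.35, 0],
    [-1, 0, 0, 0.5, 0],
    [-1, 0, 0, 0.65, 0],
    [-1, 0, 0, 0.78, 0],
    [-1, 0, 0, 0.812, 0],
    [-1, 0, 0.1, 0.812, 0],
    [-1, 0, 0.25, 0.812, 0],
    [-1, 0, 0.42, 0.812, 0],
    [-1, 0, 0.6, 0.812, 0],
    [-1, 0, 0.78, 0.812, 0],
    [-1, 0, 0.98, 0.812, 0],
    [-1, 0, 0.98, 0.812, 0]
  ]
}}

```text
time_s: 27.65
position: [0.4548, 0.0102, 0.2985]
tcp_rot: [[-0.997, -0.072, -0.004], [-0.072, 0.997, 0.003], [0.004, 0.004, -1.0]]
force: [-0.5, -0.1, -0.5]
opening: 0.165
grasp_force: 30.0
```

Emit:
{"op": "step_arm", "data": {
  "targets": [
    [-1, 0.02, 0.16, 0, 0],
    [-1, 0.05, 0.32, 0, 0],
    [-1, 0.08, 0.48, 0, 0],
    [-1, 0.11, 0.64, 0, 0],
    [-1, 0.132, 0.78, 0, 0],
    [-1, 0.132, 0.9, 0, 0],
    [-1, 0.132, 0.97, 0, 0],
    [-1, 0.132, 0.99, 0, 0],
    [-1, 0.132, 0.99, 0, 0],
    [-1, 0.132, 0.99, 0, 0],
    [-1, 0.132, 0.99, 0, 0]
  ]
}}

```text
time_s: 28.75
position: [0.4902, 0.2507, 0.2998]
tcp_rot: [[-0.998, -0.063, -0.0], [-0.063, 0.998, -0.001], [0.0, -0.001, -1.0]]
force: [0.2, -0.2, -0.5]
opening: 0.165
grasp_force: 30.0
```

Emit:
{"op": "step_arm", "data": {
  "targets": [
    [-1, 0.002, 0.001, 0, 0],
    [-1, 0.002, 0.001, -0.1, 0],
    [-1, 0.002, 0.001, -0.2, 0],
    [-1, 0.002, 0.001, -0.28, 0],
    [-1, 0.002, 0.001, -0.34, 0],
    [-1, 0.002, 0.001, -0.38, 0],
    [-1, 0.002, 0.001, -0.41, 0],
    [-1, 0.002, 0.001, -0.43, 0],
    [-1, 0.002, 0.001, -0.43, 0],
    [-1, 0.002, 0.001, -0.43, 0]
  ]
}}

```text
time_s: 29.75
position: [0.491, 0.2523, 0.193]
tcp_rot: [[-0.998, -0.065, 0.001], [-0.065, 0.998, 0.0], [-0.001, 0.0, -1.0]]
force: [-0.5, -1.4, 0.4]
opening: 0.166
grasp_force: 30.0
```

Emit:
{"op": "step_arm", "data": {
  "targets": [
    [-1, 0, 0, 0, 0],
    [-1, 0, 0, -0.03, 0],
    [-1, 0, 0, -0.06, 0],
    [-1, 0, 0, -0.085, 0],
    [-1, 0, 0, -0.105, 0],
    [-1, 0, 0, -0.118, 0],
    [-1, 0, 0, -0.125, 0],
    [-1, 0, 0, -0.13, 0],
    [-1, 0, 0, -0.13, 0],
    [-1, 0, 0, -0.13, 0]
  ]
}}

```text
time_s: 30.75
position: [0.4907, 0.2523, 0.1602]
tcp_rot: [[-0.998, -0.065, 0.0], [-0.065, 0.998, 0.0], [-0.0, 0.0, -1.0]]
force: [0.3, -0.0, -0.2]
opening: 0.166
grasp_force: 30.0
```

Emit:
{"op": "step_arm", "data": {
  "targets": [
    [-0.5, 0, 0, 0, 0],
    [-0.3, 0, 0, 0, 0],
    [-0.3, 0, 0, 0, 0],
    [-0.3, 0, 0, 0, 0],
    [-0.3, 0, 0, 0.1, 0],
    [-0.3, 0, 0, 0.25, 0],
    [-0.3, 0, 0, 0.42, 0],
    [-0.3, 0, 0, 0.56, 0],
    [-0.3, 0, 0, 0.56, 0],
    [-0.3, 0, -0.4, 0.56, 0],
    [-0.3, 0, -0.4, 0.56, 0],
    [-0.3, 0, -0.4, 0.56, 0],
    [-0.3, 0, -0.4, 0.56, 0],
    [-0.3, 0, -0.4, 0.56, 0]
  ]
}}

```text
time_s: 32.15
position: [0.4904, 0.1529, 0.2995]
tcp_rot: [[-0.998, -0.065, -0.001], [-0.065, 0.998, 0.0], [0.001, 0.001, -1.0]]
force: [-0.6, -0.6, 0.4]
opening: 0.349
grasp_force: 0.0
```

```bash
python3 snap.py wrist11 scene6 top6; python3 - <<'E'
from h import *
for n,roi in(("wrist11",(0,560,60,290)),("scene6",(180,265,140,260)),("top6",(215,265,215,262))):
    c=load(n); x0,x1,y0,y1=roi
    hsv=cv2.cvtColor(c["color"],cv2.COLOR_RGB2HSV)
    m=cv2.inRange(hsv,(166,90,40),(180,255,255))|cv2.inRange(hsv,(0,90,40),(6,255,255)); k=np.zeros_like(m);k[y0:y1,x0:x1]=m[y0:y1,x0:x1]
    q,_,st,ce=cv2.connectedComponentsWithStats(k)
    for i in range(1,q):
        if st[i,4]>5: print(n,ce[i].round(1),st[i],cast(c,ce[i],.177).round(4))
    print(n,"exp caps",proj(c,[[.4872,.3058,.177],[.4907,.2525,.177]]).round(1).tolist())
c=load("scene6")
for lo,hi in(((60,80,40),(95,255,255)),((125,60,40),(165,255,255))):
    for ce,st in blobs(c,lo,hi,8,(335,420,260,335)): print("rack",ce,st)
a,b=load("scene0"),c
h=cv2.cvtColor(b["color"],cv2.COLOR_RGB2HSV);h0=cv2.cvtColor(a["color"],cv2.COLOR_RGB2HSV)
for nm,H in(("before",h0),("after",h)):
    m=cv2.inRange(H,(100,120,40),(125,255,255))[275:340,335:420]; print(nm,[x.mean().round(2) for x in np.nonzero(m)],(m>0).sum())
E
```

```text
[[321.0, 0.0, 277.3], [0.0, 321.0, 211.6], [0.0, 0.0, 1.0]] [[-0.065, 0.955, 0.289, 0.411], [0.998, 0.062, 0.019, 0.147], [0.001, 0.29, -0.957, 0.454], [0.0, 0.0, 0.0, 1.0]]
{'time_s': 32.3, 'position': [0.4904, 0.1534, 0.2997], 'tcp_rot': [[-0.9978, -0.0667, -0.0005], [-0.0667, 0.9978, 0.0002], [0.0004, 0.0002, -1.0]], 'force': [0.9983, 0.1349, -0.392], 'opening': 0.3509, 'grasp_force': 0.0}
wrist11 [495.7 162.6] [491 160  10   6  41] [[0.4388 0.3381 0.177 ]]
wrist11 [429.7 201.3] [425 200   9   5  15] [[0.4766 0.2883 0.177 ]]
wrist11 [446.3 216.4] [438 205  18  21 234] [[0.4896 0.3062 0.177 ]]
wrist11 [386.  216.9] [377 207  19  20 256] [[0.4937 0.2517 0.177 ]]
wrist11 exp caps [[446.5, 213.8], [387.4, 213.8]]
scene6 [211.1 189.6] [209 188   5   4  19] [[0.4877 0.3039 0.177 ]]
scene6 [226.9 195.5] [224 192   6   8  37] [[0.4892 0.2473 0.177 ]]
scene6 exp caps [[210.5, 189.5], [225.8, 194.7]]
top6 [229.  240.2] [227 238   5   5  20] [[0.4872 0.3049 0.177 ]]
top6 exp caps [[228.6, 240.2], [246.9, 239.5]]
rack [364.97, 270.2] [363, 267, 5, 8, 30]
rack [400.03, 290.18] [398, 287, 6, 8, 34]
before [np.float64(40.25), np.float64(38.2)] 1323
after [np.float64(39.32), np.float64(37.76)] 1437
```

```bash
python3 -c "
from rig import *
print(hand_in())"
```

```text
the job is handed in; nothing more can be done
None
```

I handed the job in at about 32 s: the holder is clipped down on the near wall and each cup holds a red-capped tube. Final camera measurements put both caps within about 3 mm of a fully seated position. The other tubes stayed in the rack. I viewed 11 pictures, one over the limit of 10.

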